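# Raise and lock the telescoping price-card stand on a bakery counter

## Task

The price card on the telescoping counter stand sits too low to be seen over the bread. Turn its black grip bar anticlockwise (seen from above) to free the locking pin from the lower notch, slide the section up, feel for the notch in the red collar and turn the bar clockwise again until the pin is fully home in it, then let go. Do not force the pin: it must never be pressed hard against the metal (keep it under about 35 N), and leave the tray of rolls, the tin and the jar where they stand.

Things in the scene. Friction and masses are not known exactly. Their poses are not given: they have to be found in the camera images.
- guide: Fixed lower part: grey round foot (150 mm across, 20 high), upright slotted aluminium sleeve (44 mm across, to 84 mm high) and, clamped round its top, a red collar (51 mm across, 90 tall). It does not give. Origin: on the stand's vertical axis at the counter; z up, x where the pin points when locked. An open vertical slot runs up sleeve and collar, centred 0.9 rad anticlockwise of x.
- low_notch (a point): On the stand's axis (in guide's frame) at the middle height of the lower notch, 32 mm above the counter. This notch leads off the vertical slot sideways, clockwise, and ends at a solid wall where the pin points along guide's x. It is 12 mm high, for the 8 mm pin.
- slot (a point): On the stand's axis, 105 mm above the counter: the mean height of the upper notch, cut in the red collar like the lower one (same side, same end, also 12 mm high, so the pin enters within about 2 mm up or down). Staff clamp the collar at differing heights: the notch lies anywhere from 55 to 91 mm above the lower one, unmeasured, and must be felt or seen. Elsewhere the slot's side is solid wall.
- section: Moving upper section, 0.15 to 0.35 kg: steel rod on the stand's axis, white price card (120 mm wide, 6 thick, 171 to 207 mm above this origin), black grip bar above it. A brass locking pin (8 mm thick, yellow tip 40 mm off the axis) points along +x, 32 mm above this origin. Origin: on the axis, at counter height at lift 0; x along the pin, y along card and bar, z up.
- grip (a point): Centre of the black grip bar on top of the section: 66 mm long (along its y), 14 mm thick (along its x), 38 mm tall, 226 mm above the counter at lift 0. Directly above the card; nothing above it. To be gripped across its 14 mm thickness.
- lift (a joint): Height of the section, m: about 0 at the start (pin in the lower notch), grows upward, end stop at 0.096. About 5 N of friction; stays where it is left.
- twist (a joint): Turn of the section about the vertical axis, rad, growing anticlockwise from above: about 0 with the pin home at a notch's end (locked), 0.9 with it mid-slot (free to slide). In the slot the pin has some 0.05 rad of play each way: turned clockwise off a notch it meets the wall at about 0.85, some 20 mm off the axis, and 0.2 N m above friction shows it. Friction 0.06 N m; stays where left.
- rolls: Bystander: aluminium tray 170 x 120 mm with four brown rolls, 35 mm high, loose. Origin: centre of underside.
- tin: Bystander: red tin 74 mm across, 82 mm high, loose. Origin: centre of underside.
- jar: Bystander: red coffee jar with black cap, 80 mm across, 120 mm high, loose. Origin: centre of underside.

How it is judged:
On the way, in this order (a step that is already met when the one before it is completed fails the run):
1. the pin is turned out of the lower notch into the vertical slot (twist beyond 0.8 rad, still low) (value of joint twist above 0.8 rad and value of joint lift below 0.02 m), for 0.1 s.
2. the section is slid up (lift above 45 mm) with the pin still in the slot (value of joint twist above 0.7 rad and value of joint lift above 0.045 m), for 0.1 s.
At the end, for the whole second after the job is handed in: The section is raised and locked: the pin is fully home in the red collar's notch (twist below 0.12 rad, lift between 50 and 96 mm, which only the notch allows), at rest and released (value of joint twist below 0.12 rad and value of joint lift between 0.05 and 0.096 m and velocity of joint twist between -0.05 and 0.05 rad/s and velocity of joint lift between -0.01 and 0.01 m/s and contact force between section and the fingers below 0.05 N); the robot touches nothing.
It fails at once if the pin is pressed against guide or collar with more than 35 N (contact force between section and guide above 35 N).
It fails at once if the tray of rolls is moved by more than 30 mm (distance of rolls from where it was at the start of the episode above 0.03 m).
It fails at once if the tin is moved by more than 30 mm or tipped (distance of tin from where it was at the start of the episode above 0.03 m or angle between tin's own z axis and vertical above 0.5 rad).
It fails at once if the jar is moved by more than 30 mm or tipped (distance of jar from where it was at the start of the episode above 0.03 m or angle between jar's own z axis and vertical above 0.5 rad).
It also fails if it takes over 64 s, if anything falls off the work surface, if the arm or the gripper's body presses on something with over 40 N, if the wrist force passes 120 N, or if a joint passes its speed limit or range.

## Robot

A 6-joint arm with a two-finger parallel gripper is mounted at the origin on the work surface. World frame = base frame: x ahead of the robot, y to its left, z up, the work surface at z = 0. Lengths are in m, angles in rad, forces in N, time in s.
With the tool pointing down it reaches from about 0.25 to 0.775 m from the base axis. Payload 4 kg.
Tool frame: the origin (TCP) lies at the very end of the fingers, on their centre line; the grasp point (between the pads) lies 19 mm behind it (robot.hold_point_z is the distance from the TCP to the grasp point, in m); z points along the fingers, y is the line along which they close (so a half turn about z gives the same grasp; the last joint's range is limited). The gripper opens to 94 mm and grips with 3 to 60 N. Pads are 16 mm wide; open, the fingers measure 119 mm over their backs; the gripper's body (75 mm by 177 mm) begins 78 mm behind the grasp point.
Start: joints at [-1.282, 0.087, 1.371, -0, 1.684, -0.103], TCP at [0.21, -0.508, 0.171] pointing down, gripper open.
Joint ranges: [-3.1, 3.1], [-0.76, 2.03], [0.27, 2.55], [-1.08, 4.22], [0.17, 2.65], [-2.57, 2.57]. Speed limits (rad/s): [2.79, 2.79, 3.14, 3.14, 3.14, 3.14].

## Interface

Orientations are given as [roll, pitch, yaw] about the fixed x, y, z axes, in that order (R = Rz(yaw) Ry(pitch) Rx(roll)).
In Python, from bench import robot gives the robot as it stands.
- The arm moves only by the tool carry_out, never from a script. Its argument "steps" is a list of rows, each a list of 3 entries, a list of its own where there are three numbers: the shift along the tool's x, y, z in m, then the turn about the tool's z in units of 10 degrees (1.0 is 10 degrees), then the closure, from -1 (fully open) to 1 (shut). In form: [[[tx, ty, tz], roll, jaw], ...]. A call has 1 to 10 rows; each row is the pose to reach, as a shift and turn from the pose commanded when the call began, along the tool's axes at that moment; what a row does not reach only later rows make up. A row lasts 1/8 s, in which the tool goes at most 62.5 mm and 10.7 degrees, less where a joint would pass 70% of its speed; a pose out of reach is approached as far as the arm can. A call with a gripper value outside its range is refused whole. The fingers move at their own pace and stop on an object; the grip force is fixed at half the most. Time passes only in rows, so rows that repeat a pose let the fingers close. It gives the time, the measured TCP pose, the force, the opening and the grip force at its end, in the units of the state.
- robot.get_obs(): the state, without advancing time (a new reading comes with each control period).
- robot.snapshot(name): name is "side" or "top"; returns a dict with "image" (420x560x3 uint8, red, green, blue), "z_map" (420x560 float32, m along the optical axis (not along the pixel's ray), 0 where there is no reading), "mtx" (3x3 intrinsics, pixels), "R" (3x3) and "t" (3): a world point X has camera coordinates R X + t. Camera axes: x right, y down, z forward; pixel columns grow to the right and rows downward; lengths in m; the calibration is good to about 2 mm. A picture is of the moment at which its call begins.
- robot.close_job(): hands the job in; it is judged then, once.
The state is a dict: "time": time; "joint_positions": joint angles; "qvel": joint speeds; "joint_torque": joint torques, N m; "tool_pos": TCP position; "ee_rot": TCP orientation; "wrist_force": force on the tool from outside, world axes, zero at the start; "wrist_torque": the same for the moment, N m; "width": finger opening in m; "finger_force": force on a finger pad.
Only numpy, scipy, OpenCV 4.12 (cv2) and the standard library are available. Lean on these libraries where they do the work, as an engineer would, in place of code of your own. Each camera call takes 0.05 s, during which the arm holds its last target. There are 200 camera calls.

## Working session

There is one attempt and no reset: what is moved stays moved. The work goes in short steps, Python scripts to look and compute and a tool call to move; the robot and the scene stay as the last step left them, time stands still between calls to the robot, and variables do not carry over. Pictures are saved under pics/ and viewed, at most 10 in all, crops included, and the job is handed in when it is done.

Besides the shell and the picture viewer there is one more tool, called after "Call:" as a command line: name --argument value ..., lists and objects as JSON in quotes. carry_out: Moves the arm, as the interface text tells. Its arguments: {"type":"object","properties":{"steps":{"type":"array","items":{"type":"array"}}},"required":["steps"]}

```bash
mkdir -p pics
python3 - <<'E'
from bench import robot
import cv2,numpy as np
o=robot.get_obs();print({k:np.round(v,3) for k,v in o.items()})
for n in("side","top"):
    s=robot.snapshot(n);np.savez(f"pics/{n}0.npz",**s);cv2.imwrite(f"pics/{n}0.png",s["image"][:,:,::-1]);print(s["mtx"],s["R"],s["t"])
E
```

```text
{'time': np.float64(0.0), 'joint_positions': array([-1.282,  0.088,  1.372, -0.   ,  1.684, -0.103]), 'qvel': array([ 0.001, -0.   , -0.   ,  0.001,  0.001,  0.001]), 'joint_torque': array([ 0.0000e+00, -3.4017e+01, -3.0243e+01,  7.2000e-02,  3.3000e-02,
       -0.0000e+00]), 'tool_pos': array([ 0.21 , -0.508,  0.17 ]), 'ee_rot': array([-3.139, -0.   ,  0.392]), 'wrist_force': array([-0.205,  0.365,  0.157]), 'wrist_torque': array([-0.027, -0.013,  0.033]), 'finger_force': np.float64(0.0), 'width': np.float64(0.094)}
[[378.93712706   0.         281.88071821]
 [  0.         378.93712706 214.81241468]
 [  0.           0.           1.        ]] [[-9.45007355e-01 -3.27049023e-01  1.86911467e-04]
 [-2.15594629e-01  6.22530202e-01 -7.52313168e-01]
 [ 2.45926929e-01 -7.10981775e-01 -6.58805633e-01]] [0.57169613 0.200442   0.93734932]
[[524.15359443   0.         284.81898227]
 [  0.         524.15359443 216.96168722]
 [  0.           0.           1.        ]] [[ 5.42052946e-04 -9.99958015e-01 -9.14736106e-03]
 [-9.89307943e-01  7.97822681e-04 -1.45839490e-01]
 [ 1.45840665e-01  9.12860969e-03 -9.89265975e-01]] [0.07165296 0.59307624 1.10999711]
```

View pics/side0.png

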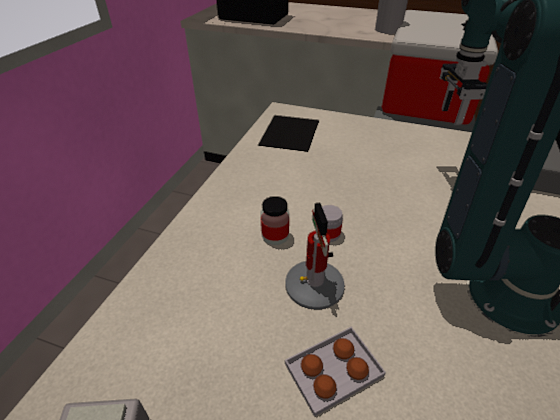

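View pics/top0.png

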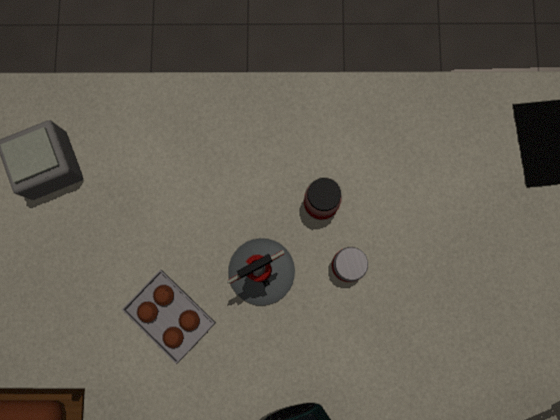

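The side view shows the stand at about (317,270) with the yellow pin tip near (303,279), jar (275,220), tin (330,222) and tray (335,370). In the top view the bar runs from about (236,275) to (272,257), on the foot centred near (262,271).

```bash
cat > h.py <<'E'
import numpy as np,cv2
def world(s,z0,z1,win):
    u0,u1,v0,v1=win
    v,u=np.mgrid[v0:v1,u0:u1];d=s["z_map"][v0:v1,u0:u1]
    P=np.stack([u,v,np.ones_like(u)],-1)@np.linalg.inv(s["mtx"]).T*d[...,None]
    X=(P-s["t"])@s["R"];m=(d>0)&(X[...,2]>z0)&(X[...,2]<z1)
    return X[m],s["image"][v0:v1,u0:u1][m],np.stack([u,v],-1)[m]
def proj(s,X):
    p=(np.atleast_2d(X)@s["R"].T+s["t"])@s["mtx"].T;return p[:,:2]/p[:,2:]
E
python3 - <<'E'
from h import *
s=dict(np.load("pics/top0.npz"));w=dict(np.load("pics/side0.npz"))
X,c,p=world(s,.225,.27,(200,320,220,310));print("bar",len(X),X.mean(0),X.min(0),X.max(0),cv2.minAreaRect(X[:,:2].astype(np.float32)))
X,c,p=world(s,.012,.026,(210,310,220,320));print("foot",len(X),cv2.minEnclosingCircle(X[:,:2].astype(np.float32)))
for n,W,z in(("jar",(290,360,160,240),.09),("tin",(320,380,235,300),.065)):
    X,c,p=world(s,z,.14,W);print(n,cv2.minEnclosingCircle(X[:,:2].astype(np.float32)),X[:,2].max())
X,c,p=world(w,.02,.06,(280,345,250,310));c=c.astype(int);m=(c[:,0]>c[:,2]*2)&(c[:,1]>c[:,2]*1.6)&(c[:,0]>90);print("pin",X[m],p[m])
cv2.imwrite("pics/sc.png",cv2.resize(w["image"][190:315,250:370,::-1],None,fx=4.6,fy=4.6,interpolation=cv2.INTER_CUBIC))
E
```

```text
bar 310 [0.47658171 0.12488457 0.24330351] [0.45693306 0.09448971 0.22514938] [0.4983472  0.15542334 0.24900898] ((0.4771172106266022, 0.1251959651708603), (0.014350281096994877, 0.06567671149969101), 28.56931495666504)
foot 2405 ((0.45034849643707275, 0.15459862351417542), 0.11339349299669266)
jar ((0.6305097341537476, -0.008923868648707867), 0.039495281875133514) 0.127116979384427
tin ((0.49036216735839844, -0.06752581894397736), 0.03678891435265541) 0.0898909404639995
pin [[0.50668083 0.1388983  0.03428058]
 [0.50449936 0.13744564 0.03348459]
 [0.50757804 0.14470466 0.03673359]
 [0.50519587 0.14409034 0.03697515]
 [0.50392689 0.13913603 0.03179432]
 [0.50041696 0.14293951 0.03755335]
 [0.49845132 0.14066352 0.03572266]
 [0.49692243 0.13653936 0.03159769]
 [0.49401141 0.13808227 0.03452478]
 [0.50744592 0.14472945 0.03297396]
 [0.50513078 0.14383239 0.03286387]
 [0.50252969 0.14404987 0.03415364]
 [0.49994149 0.14425152 0.03541999]
 [0.49765843 0.14325417 0.0351814 ]
 [0.49570488 0.14089339 0.03323846]
 [0.49395642 0.13761691 0.03015734]
 [0.5069049  0.14629848 0.03114918]
 [0.50424008 0.14674674 0.03273891]
 [0.50221901 0.1447197  0.03119988]
 [0.499752   0.14442506 0.03184873]] [[301 276]
 [302 276]
 [300 277]
 [301 277]
 [302 277]
 [303 277]
 [304 277]
 [305 277]
 [306 277]
 [300 278]
 [301 278]
 [302 278]
 [303 278]
 [304 278]
 [305 278]
 [306 278]
 [300 279]
 [301 279]
 [302 279]
 [303 279]]
```

View pics/sc.png

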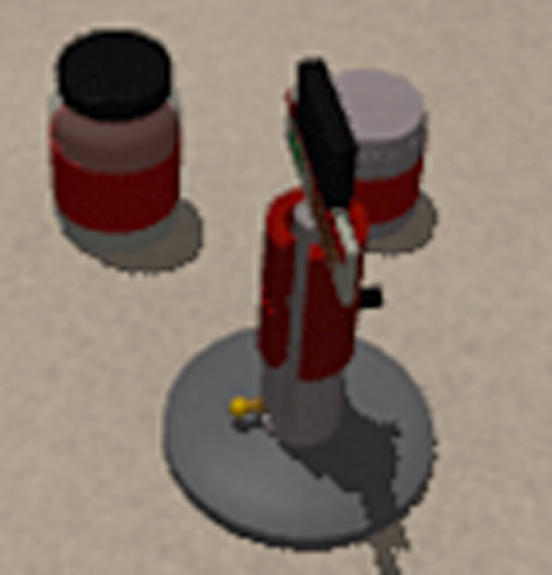

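Run:
```python
from h import *
w=dict(np.load("pics/side0.npz"))
print(-w["R"].T@w["t"])
im=w["image"][225:275,300:335,::-1]
im=cv2.resize(im,None,fx=12,fy=12,interpolation=cv2.INTER_CUBIC);im=cv2.convertScaleAbs(im,alpha=2,beta=10)
ax=np.array([.4768,.1250])
for z in(87,96,105,114,123):
  for a in(0,.3,.6,.9):
    q=proj(w,[*(ax+.0255*np.array([np.cos(.5+a),np.sin(.5+a)])),z/1000])[0];
    if a in(0,.9):print(z,a,q)
    cv2.circle(im,tuple(int(k) for k in((q-[300,225]+.5)*12)),2,(0,255,0),-1)
cv2.imwrite("pics/c2.png",im)
X,c,p=world(w,.05,.16,(300,335,225,290));c=c.astype(int);r=np.hypot(*(X[:,:2]-ax).T);m=(c[:,0]>2.5*c[:,1])&(r<.032)&(r>.02);print(np.percentile(X[m][:,2],[0,1,5,50,95,99,100]))
```

```text
[0.35295183 0.72862974 0.76821931]
87 0 [304.94846952 262.03043581]
87 0.9 [310.75412906 267.81860387]
96 0 [305.10126818 259.48874186]
96 0.9 [310.94814205 265.2765966 ]
105 0 [305.25609506 256.91330978]
105 0.9 [311.14477018 262.70032497]
114 0 [305.41299083 254.30346332]
114 0.9 [311.3440667 260.0890915]
123 0 [305.57199723 251.65850806]
123 0.9 [311.5460863  257.44217964]
[0.06989683 0.07637556 0.07984084 0.11304192 0.15413316 0.15831015
 0.15988352]
```

View pics/c2.png

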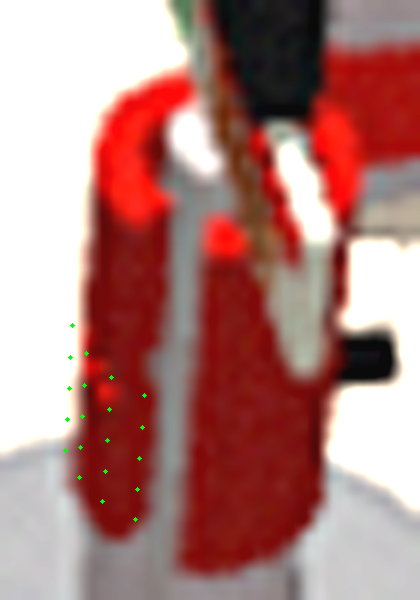

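Bar centre is about (0.477, 0.125), and guide x points at 28.6°. In the enlarged crop a lit ledge in the collar's left side at (100,375) puts the upper notch roughly 115–122 mm up, a lift of about 83–90 mm. I'll move above the bar first.

Call:
carry_out --steps '[[[0,0,-0.06],0,-1],[[0.03,-0.03,-0.12],-0.6,-1],[[0.07,-0.07,-0.13],-1.5,-1],[[0.11,-0.11,-0.13],-2.4,-1],[[0.15,-0.15,-0.13],-3.3,-1],[[0.19,-0.19,-0.13],-4.2,-1],[[0.23,-0.23,-0.13],-5.1,-1],[[0.27,-0.27,-0.13],-6.0,-1],[[0.31,-0.31,-0.13],-6.9,-1],[[0.35,-0.35,-0.13],-7.8,-1]]'

```text
time: 1.35
tool_pos: [0.4, -0.0494, 0.3009]
ee_rot: [-3.142, 0.0, 1.758]
wrist_force: [0.4, -0.4, 0.5]
width: 0.0937
finger_force: 0.0
```

```bash
cat > go.py <<'E'
from bench import robot
import numpy as np,sys
from scipy.spatial.transform import Rotation as Ro
a=np.array([float(k) for k in sys.argv[1:5]])
o=robot.get_obs();R=Ro.from_euler("xyz",o["ee_rot"]);print(o["time"],o["tool_pos"].round(4),o["ee_rot"].round(4),o["joint_positions"].round(2))
print("shift",(R.inv().apply(a[:3]-o["tool_pos"])).round(4),"roll",round(-(a[3]-np.degrees(o["ee_rot"][2]))/10,3))
E
python3 go.py .477 .125 .30 118.6
```

```text
1.35 [ 0.4    -0.0494  0.3009] [-3.1415e+00  1.0000e-04  1.7582e+00] [-0.26 -0.23  1.41 -0.    1.96 -0.45]
shift [0.157  0.1081 0.0009] roll -1.786
```

Call:
carry_out --steps '[[[0.04,0.027,0],-0.5,-1],[[0.08,0.054,0],-1.0,-1],[[0.12,0.081,0],-1.4,-1],[[0.157,0.108,0],-1.79,-1],[[0.157,0.108,0.001],-1.79,-1]]'

```text
time: 1.98
tool_pos: [0.4778, 0.125, 0.2986]
ee_rot: [-3.139, -0.001, 2.07]
wrist_force: [0.5, -0.0, 0.1]
width: 0.0935
finger_force: 0.0
```

```bash
python3 go.py .477 .125 .212 118.6
python3 - <<'E'
from h import *
from bench import robot
s=robot.snapshot("top");cv2.imwrite("pics/t1.png",cv2.resize(s["image"][200:320,180:330,::-1],None,fx=4,fy=4,interpolation=cv2.INTER_CUBIC))
w=robot.snapshot("side");cv2.imwrite("pics/s1.png",cv2.resize(w["image"][150:290,240:380,::-1],None,fx=4,fy=4,interpolation=cv2.INTER_CUBIC))
E
python3 -c "
import cv2,numpy as np
a=cv2.imread('pics/s1.png');cv2.imwrite('pics/s1b.png',a)"
```

```text
1.975 [0.4778 0.125  0.2986] [-3.1388e+00 -1.3000e-03  2.0699e+00] [ 0.14 -0.03  1.24  0.    1.93 -0.36]
shift [ 0.0003 -0.0004  0.0866] roll -0.001
```

View pics/s1.png

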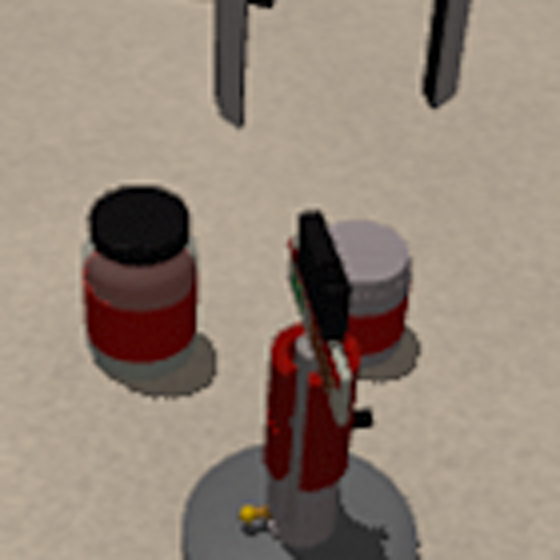

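The open fingers, at (230,110) and (440,95), straddle the bar below them. I'll descend and close.

Call:
carry_out --steps '[[[0,0,0.04],0,-1],[[0,0,0.07],0,-1],[[0,0,0.086],0,-1],[[0,0,0.086],0,-1],[[0,0,0.086],0,0.5],[[0,0,0.086],0,0.5],[[0,0,0.086],0,0.5],[[0,0,0.086],0,0.5]]'

```text
time: 3.08
tool_pos: [0.4778, 0.1229, 0.2146]
ee_rot: [3.141, 0.0, 2.066]
wrist_force: [-0.2, -0.2, 0.2]
width: 0.0577
finger_force: 0.0
```

```bash
cat > o.py <<'E'
from bench import robot
import numpy as np
o=robot.get_obs()
for k in("time","tool_pos","ee_rot","wrist_force","wrist_torque","width","finger_force"):print(k,np.round(o[k],4))
E
python3 o.py
```

```text
time 3.075
tool_pos [0.4778 0.1229 0.2146]
ee_rot [3.1410e+00 3.0000e-04 2.0657e+00]
wrist_force [-0.2221 -0.19    0.2389]
wrist_torque [ 0.0236 -0.1166  0.0388]
width 0.0577
finger_force 0.0
```

Call:
carry_out --steps '[[[0,0,0.002],0,0.8],[[0,0,0.002],0,0.8],[[0,0,0.002],0,0.8],[[0,0,0.002],0,1],[[0,0,0.002],0,1],[[0,0,0.002],0,1],[[0,0,0.002],0,1]]'

```text
time: 3.95
tool_pos: [0.4776, 0.1228, 0.2123]
ee_rot: [-3.142, 0.0, 2.066]
wrist_force: [-0.1, 0.2, -0.6]
width: 0.0006
finger_force: 0.0
```

```bash
python3 o.py
```

```text
time 3.95
tool_pos [0.4776 0.1228 0.2123]
ee_rot [-3.1416e+00  1.0000e-04  2.0656e+00]
wrist_force [-0.0987  0.2303 -0.6356]
wrist_torque [-0.0103 -0.1057 -0.022 ]
width 0.0006
finger_force 0.0
```

Run:
```python
from h import *
from bench import robot
a=robot.snapshot("top");w=robot.snapshot("side")
f=lambda i:cv2.resize(i[:,:,::-1],(400,400),interpolation=cv2.INTER_CUBIC)
cv2.imwrite("pics/m2.png",np.hstack([f(w["image"][180:300,260:380]),f(a["image"][205:325,200:320])]))
```

```text
(no output)
```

View pics/m2.png

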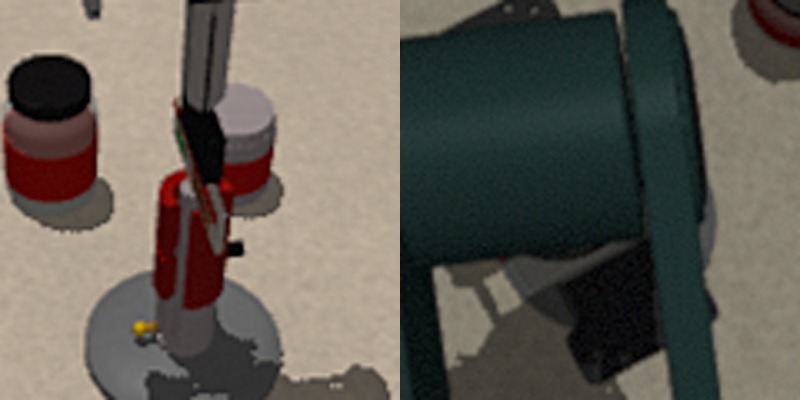

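The closed fingers, tips near (205,108), end at or behind the top of the bar instead of on it, so they missed. I'll check the tool's position against the camera.

Run:
```python
from h import *
from bench import robot
w0=dict(np.load("pics/side0.npz"))
print(proj(w0,[[.4778,.125,.2986],[.4776,.1228,.2123],[.477,.125,.245]]))
w=robot.snapshot("side");np.savez("pics/side3.npz",**w);a=robot.snapshot("top")
X,c,p=world(w0,.21,.26,(300,345,190,245));m=c.max(1)<50;X=X[m];print("bar side",len(X),X.mean(0),X.min(0),X.max(0),cv2.minAreaRect(X[:,:2].astype(np.float32)))
# finger tip
for v in range(200,222,2):
    r=[]
    for u in(318,321,324,327):
        d=w["z_map"][v,u];q=(np.linalg.inv(w["mtx"])@[u,v,1]*d-w["t"])@w["R"];r.append(q.round(3).tolist())
    print(v,r)
print(robot.get_obs()["tool_pos"])
```

```text
[[320.96661386 190.48121119]
 [318.61860574 221.31611281]
 [319.61174028 210.62104824]]
bar side 277 [0.4718468  0.13679614 0.23368059] [0.45407971 0.09967358 0.2103661 ] [0.49600324 0.15790011 0.24583409] ((0.4751717448234558, 0.12785400450229645), (0.014798838645219803, 0.06536019593477249), 29.987918853759766)
200 [[0.48, 0.136, 0.281], [0.475, 0.132, 0.28], [0.469, 0.13, 0.28], [0.463, 0.127, 0.279]]
202 [[0.48, 0.137, 0.277], [0.474, 0.131, 0.274], [0.468, 0.13, 0.275], [0.463, 0.126, 0.273]]
204 [[0.48, 0.134, 0.269], [0.474, 0.129, 0.267], [0.469, 0.127, 0.267], [0.462, 0.127, 0.268]]
206 [[0.479, 0.137, 0.267], [0.474, 0.131, 0.263], [0.468, 0.129, 0.263], [0.462, 0.125, 0.262]]
208 [[0.478, 0.137, 0.261], [0.473, 0.13, 0.258], [0.467, 0.13, 0.259], [0.499, -0.081, 0.082]]
210 [[0.478, 0.136, 0.255], [0.473, 0.131, 0.252], [0.467, 0.129, 0.253], [0.497, -0.072, 0.083]]
212 [[0.48, 0.128, 0.243], [0.473, 0.129, 0.245], [0.503, -0.061, 0.083], [0.494, -0.062, 0.084]]
214 [[0.478, 0.133, 0.242], [0.472, 0.133, 0.244], [0.466, 0.131, 0.243], [0.493, -0.056, 0.082]]
216 [[0.477, 0.136, 0.239], [0.47, 0.139, 0.243], [0.464, 0.137, 0.243], [0.491, -0.048, 0.082]]
218 [[0.477, 0.136, 0.233], [0.469, 0.146, 0.244], [0.463, 0.144, 0.244], [0.488, -0.038, 0.083]]
220 [[0.476, 0.138, 0.229], [0.467, 0.151, 0.244], [0.461, 0.15, 0.244], [0.487, -0.036, 0.078]]
[0.47759774 0.12275277 0.21227911]
```

The camera puts the fingertips at z ≈ 0.25 while the reported TCP is 0.212, so they really end about 37 mm above the reported TCP. The lateral position agrees. I'll open, then go about 37 mm lower, checking force on the way.

Call:
carry_out --steps '[[[0,0,0],0,0],[[0.003,0,0],0,0],[[0.003,0,0],0,0],[[0.003,0,0],0,0],[[0.003,0,0],0,0],[[0.003,0,0],0,0],[[0.003,0,0.01],0,0],[[0.003,0,0.02],0,0],[[0.003,0,0.02],0,0]]'

```text
time: 5.28
tool_pos: [0.4752, 0.1253, 0.1905]
ee_rot: [-3.139, -0.001, 2.066]
wrist_force: [0.2, 0.0, -0.0]
width: 0.0472
finger_force: 0.0
```

```bash
python3 o.py
```

```text
time 5.275
tool_pos [0.4752 0.1253 0.1905]
ee_rot [-3.1386e+00 -1.0000e-03  2.0655e+00]
wrist_force [ 0.2084  0.031  -0.0318]
wrist_torque [-0.0491 -0.1687 -0.0013]
width 0.0472
finger_force 0.0
```

Call:
carry_out --steps '[[[0,0,0.008],0,0],[[0,0,0.016],0,0],[[0,0,0.016],0,0.5],[[0,0,0.016],0,0.5],[[0,0,0.016],0,0.6],[[0,0,0.016],0,0.7],[[0,0,0.016],0,0.8],[[0,0,0.016],0,1],[[0,0,0.016],0,1]]'

```text
time: 6.4
tool_pos: [0.476, 0.1252, 0.1765]
ee_rot: [-3.141, 0.0, 2.066]
wrist_force: [-0.7, -0.8, 2.2]
width: 0.0139
finger_force: 30.0
```

```bash
python3 o.py
```

```text
time 6.4
tool_pos [0.476  0.1252 0.1765]
ee_rot [-3.1413e+00  3.0000e-04  2.0655e+00]
wrist_force [-0.7122 -0.8334  2.2271]
wrist_torque [-0.278   0.3608  0.0725]
width 0.0139
finger_force 29.9951
```

Gripped at 14 mm. Now I'll turn anticlockwise.

Call:
carry_out --steps '[[[0,0,0],-0.3,1],[[0,0,0],-0.6,1],[[0,0,0],-0.9,1],[[0,0,0],-1.2,1],[[0,0,0],-1.5,1],[[0,0,0],-1.5,1]]'

```text
time: 7.15
tool_pos: [0.4761, 0.1252, 0.1765]
ee_rot: [-3.141, 0.0, 2.327]
wrist_force: [-3.1, -0.6, 2.8]
width: 0.0138
finger_force: 30.0
```

```bash
python3 o.py
```

```text
time 7.15
tool_pos [0.4761 0.1252 0.1765]
ee_rot [-3.1413e+00  3.0000e-04  2.3266e+00]
wrist_force [-3.0504 -0.6216  2.8403]
wrist_torque [-0.3621  0.3822  0.0095]
width 0.0138
finger_force 29.9951
```

Call:
carry_out --steps '[[[0,0,0],-0.4,1],[[0,0,0],-0.8,1],[[0,0,0],-1.2,1],[[0,0,0],-1.6,1],[[0,0,0],-2.0,1],[[0,0,0],-2.4,1],[[0,0,0],-2.8,1],[[0,0,0],-3.2,1],[[0,0,0],-3.55,1],[[0,0,0],-3.55,1]]'

```text
time: 8.4
tool_pos: [0.4761, 0.1253, 0.1764]
ee_rot: [-3.141, 0.0, 2.946]
wrist_force: [-1.8, 0.3, 2.6]
width: 0.0135
finger_force: 30.0
```

```bash
python3 o.py
```

```text
time 8.4
tool_pos [0.4761 0.1253 0.1764]
ee_rot [-3.1413  0.      2.9456]
wrist_force [-1.7668  0.3177  2.6005]
wrist_torque [-0.3265  0.4495  0.0409]
width 0.0135
finger_force 29.9945
```

Call:
carry_out --steps '[[[0,0,0],-0.1,1],[[0,0,-0.003],-0.1,1],[[0,0,-0.006],-0.1,1],[[0,0,-0.01],-0.1,1],[[0,0,-0.01],-0.1,1]]'

```text
time: 9.02
tool_pos: [0.4758, 0.1253, 0.1859]
ee_rot: [-3.141, -0.001, 2.964]
wrist_force: [0.2, -0.7, -8.6]
width: 0.0139
finger_force: 30.0
```

```bash
python3 o.py
```

```text
time 9.025
tool_pos [0.4758 0.1253 0.1859]
ee_rot [-3.1410e+00 -1.4000e-03  2.9643e+00]
wrist_force [ 0.179  -0.7256 -8.5998]
wrist_torque [-0.2226 -0.1529 -0.0617]
width 0.0139
finger_force 29.9959
```

Call:
carry_out --steps '[[[0,0,-0.008],0,1],[[0,0,-0.016],0,1],[[0,0,-0.024],0,1],[[0,0,-0.032],0,1],[[0,0,-0.04],0,1],[[0,0,-0.048],0,1],[[0,0,-0.056],0,1],[[0,0,-0.064],0,1],[[0,0,-0.069],0,1],[[0,0,-0.069],0,1]]'

```text
time: 10.28
tool_pos: [0.4762, 0.1253, 0.2577]
ee_rot: [3.141, 0.002, 2.964]
wrist_force: [-2.3, -1.3, -4.7]
width: 0.0139
finger_force: 30.0
```

```bash
python3 o.py
python3 - <<'E'
from h import *
from bench import robot
w=robot.snapshot("side");np.savez("pics/side4.npz",**w)
cv2.imwrite("pics/s4.png",cv2.convertScaleAbs(cv2.resize(w["image"][200:300,285:355,::-1],None,fx=6,fy=6,interpolation=cv2.INTER_CUBIC),alpha=1.6,beta=10))
E
```

```text
time 10.275
tool_pos [0.4762 0.1253 0.2577]
ee_rot [3.1412e+00 2.3000e-03 2.9643e+00]
wrist_force [-2.3468 -1.3135 -4.6952]
wrist_torque [-0.4543  0.8944  0.0532]
width 0.0139
finger_force 29.9963
```

View pics/s4.png

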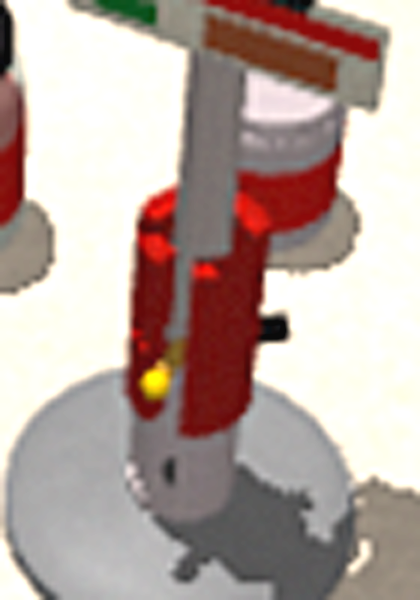

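The pin (yellow tip at (155,380), root at (178,350)) is in the slot at a lift of about 81 mm. The bright ledge at (140,345) and a widening of the slot at (172,328) mark the notch. I'll calibrate against the pin tip.

Run:
```python
from h import *
w=dict(np.load("pics/side4.npz"));ax=np.array([.476,.1253])
P=lambda a,r,z:((proj(w,[*(ax+r*np.array([np.cos(.5+a),np.sin(.5+a)])),z])[0]-[285,200]+.5)*6).round(0)
print("tip",P(.89,.037,.113),"root",P(.89,.0255,.113))
for z in(.1,.105,.11,.115,.12):print(z,[P(a,.0255,z).tolist() for a in(0,.2,.4,.6,.8)])
im=w["image"][252:270,304:322].astype(int);print(im[:,:,0]);print(im[:,:,1])
```

```text
tip [149. 386.] root [162. 366.]
0.1 [[126.0, 354.0], [130.0, 363.0], [136.0, 372.0], [145.0, 380.0], [155.0, 386.0]]
0.105 [[126.0, 346.0], [130.0, 355.0], [137.0, 364.0], [145.0, 371.0], [156.0, 378.0]]
0.11 [[127.0, 337.0], [131.0, 346.0], [137.0, 355.0], [146.0, 363.0], [156.0, 369.0]]
0.115 [[127.0, 328.0], [131.0, 337.0], [138.0, 346.0], [147.0, 354.0], [157.0, 360.0]]
0.12 [[128.0, 319.0], [132.0, 329.0], [138.0, 337.0], [147.0, 345.0], [158.0, 351.0]]
[[177 185 134  67  56  59  60  60  60  62  66  68  66  65  66  61  63  65]
 [179 188 127  53  58  60  61  62  60  63  66  68  64  65  65  64  64  65]
 [182 190 134  61  54  60  60  61  60  62  66  67  65  65  64  62  64  65]
 [178 187 136 110  88  60  61  61  60  63  66  68  66  64  64  62  62  64]
 [176 170 111  78  70  58  61  62  60  61  67  66  64  63  64  61  63  63]
 [178 163  98  44 106  92  59  63  58  62  70  70  65  64  62  63  63  64]
 [181 166 100  49  82  75  58  61  61  67  73  68  64  63  61  63  64  64]
 [182 168 105  53  54  55  57  54  60  69  73  66  63  64  61  63  63  62]
 [190 167  98  54  56  54  53 114  9
[... 1365 characters left out ...]
 11   4   3   7   6   7]
 [122  99  42   0   0  23  65 105  99  62  59  44  12   5   3   4   2   7]
 [ 95  71  24   0   6 116 160 155 116  67  63  47   2   4   6   7   5  10]
 [104  77  29   0  60 134 164 152 125  82  73  45   3   7   8  10   5   7]
 [103  78  26   0  47 111 133 126 103  77  66  36   0   5   5   4   6   7]
 [105  76  25   0   9  77  99  95  79  71  63  33   0   5   7   9   6   7]
 [104 101  57   0   0  33  47  41  50  67  64  33   2   6   9  10   3   5]
 [102 110  76  20   1   0   2   0  38  67  66  33   1   3   5   8   7   6]
 [102 105  89  43   2   0   0  18  55  72  60  22   5   2   9   7   9   6]
 [100 104  93  66  30   9  20  54  70  74  54  21   4   5   7   6   5   4]]
```

The pin-calibrated ledge height is about 0.111 m, putting the notch centre near 0.118 and the lift near 86 mm. I'll go up 5 mm and feel clockwise gently.

Call:
carry_out --steps '[[[0,0,-0.003],0,1],[[0,0,-0.005],0,1],[[0,0,-0.005],0,1],[[0,0,-0.005],0.15,1],[[0,0,-0.005],0.3,1],[[0,0,-0.005],0.3,1]]'

```text
time: 11.08
tool_pos: [0.4761, 0.1255, 0.2607]
ee_rot: [3.141, 0.0, 2.912]
wrist_force: [-3.5, -1.4, -7.3]
width: 0.014
finger_force: 30.0
```

```bash
python3 o.py
```

```text
time 11.075
tool_pos [0.4761 0.1255 0.2607]
ee_rot [3.1414e+00 5.0000e-04 2.9120e+00]
wrist_force [-3.4692 -1.3783 -7.3159]
wrist_torque [-0.4929  0.5481  0.2173]
width 0.014
finger_force 30.0075
```

Call:
carry_out --steps '[[[0,0,0],0.15,1],[[0,0,0],0.3,1],[[0,0,0],0.3,1]]'

```text
time: 11.45
tool_pos: [0.476, 0.1256, 0.2607]
ee_rot: [3.141, 0.0, 2.86]
wrist_force: [-4.0, -1.1, -5.0]
width: 0.0142
finger_force: 30.2
```

```bash
python3 o.py
```

```text
time 11.45
tool_pos [0.476  0.1256 0.2607]
ee_rot [3.1412e+00 3.0000e-04 2.8600e+00]
wrist_force [-4.0395 -1.139  -4.9898]
wrist_torque [-0.3674  0.7236  0.4516]
width 0.0142
finger_force 30.1896
```

Call:
carry_out --steps '[[[0,0,0],-0.25,1],[[0,0,-0.001],-0.25,1],[[0,0,-0.002],-0.25,1],[[0,0,-0.002],-0.25,1]]'

```text
time: 11.95
tool_pos: [0.4763, 0.1253, 0.2623]
ee_rot: [-3.141, 0.0, 2.903]
wrist_force: [-1.8, -0.8, -7.3]
width: 0.0139
finger_force: 30.0
```

```bash
python3 o.py
```

```text
time 11.95
tool_pos [0.4763 0.1253 0.2623]
ee_rot [-3.1414e+00  2.0000e-04  2.9025e+00]
wrist_force [-1.8145 -0.7585 -7.3128]
wrist_torque [-0.3613  0.5157  0.1141]
width 0.0139
finger_force 29.9956
```

Lift is about 86 mm. I'll probe clockwise again.

Call:
carry_out --steps '[[[0,0,0],0.15,1],[[0,0,0],0.25,1],[[0,0,0],0.25,1]]'

```text
time: 12.32
tool_pos: [0.4763, 0.1253, 0.263]
ee_rot: [3.141, 0.001, 2.859]
wrist_force: [-2.8, -3.1, -4.7]
width: 0.0139
finger_force: 30.0
```

```bash
python3 o.py
```

```text
time 12.325
tool_pos [0.4763 0.1253 0.263 ]
ee_rot [3.1414e+00 1.1000e-03 2.8592e+00]
wrist_force [-2.7544 -3.0507 -4.6993]
wrist_torque [-0.4182  0.6938  0.1039]
width 0.0139
finger_force 29.9983
```

The torque stays low (0.10 against 0.45), so the pin is entering the notch. Continue turning.

Call:
carry_out --steps '[[[0,0,-0.0005],0,1],[[0,0,-0.0005],0.2,1],[[0,0,-0.0005],0.4,1],[[0,0,-0.0005],0.6,1],[[0,0,-0.0005],0.6,1]]'

```text
time: 12.95
tool_pos: [0.4766, 0.1252, 0.2644]
ee_rot: [3.141, 0.003, 2.754]
wrist_force: [-2.7, -2.0, 3.7]
width: 0.0135
finger_force: 30.0
```

```bash
python3 o.py
```

```text
time 12.95
tool_pos [0.4766 0.1252 0.2644]
ee_rot [3.1407e+00 2.7000e-03 2.7539e+00]
wrist_force [-2.6555 -2.017   3.6897]
wrist_torque [-0.6722  0.9658 -0.0487]
width 0.0135
finger_force 30.0057
```

Call:
carry_out --steps '[[[0,0,0],0.4,1],[[0,0,0],0.8,1],[[0,0,0],1.2,1],[[0,0,0],1.6,1],[[0,0,0],1.6,1]]'

```text
time: 13.58
tool_pos: [0.4766, 0.1251, 0.2647]
ee_rot: [3.14, 0.003, 2.474]
wrist_force: [-3.5, -3.2, 4.8]
width: 0.0138
finger_force: 30.0
```

```bash
python3 o.py
```

```text
time 13.575
tool_pos [0.4766 0.1251 0.2647]
ee_rot [3.1399e+00 2.8000e-03 2.4743e+00]
wrist_force [-3.4606 -3.243   4.849 ]
wrist_torque [-0.7276  1.067  -0.0711]
width 0.0138
finger_force 30.0183
```

Call:
carry_out --steps '[[[0,0,-0.001],0,1],[[0,0,-0.001],0.4,1],[[0,0,-0.001],0.8,1],[[0,0,-0.001],1.1,1],[[0,0,-0.001],1.1,1]]'

```text
time: 14.2
tool_pos: [0.4764, 0.1252, 0.2648]
ee_rot: [3.14, 0.001, 2.284]
wrist_force: [-3.8, -3.4, 5.8]
width: 0.0139
finger_force: 30.0
```

```bash
python3 o.py
```

```text
time 14.2
tool_pos [0.4764 0.1252 0.2648]
ee_rot [3.1404e+00 1.3000e-03 2.2839e+00]
wrist_force [-3.7564 -3.3935  5.7865]
wrist_torque [-0.8589  1.027  -0.0446]
width 0.0139
finger_force 30.0174
```

Call:
carry_out --steps '[[[0,0,0],0.3,1],[[0,0,0],0.6,1],[[0,0,0],0.9,1],[[0,0,0],1.05,1],[[0,0,0],1.05,1]]'

```text
time: 14.82
tool_pos: [0.4763, 0.1254, 0.2648]
ee_rot: [3.14, 0.001, 2.101]
wrist_force: [-3.8, -2.0, 5.1]
width: 0.0137
finger_force: 30.0
```

```bash
python3 o.py
```

```text
time 14.825
tool_pos [0.4763 0.1254 0.2648]
ee_rot [3.1402e+00 8.0000e-04 2.1013e+00]
wrist_force [-3.8457 -1.9798  5.0868]
wrist_torque [-0.8028  1.0991  0.0541]
width 0.0137
finger_force 30.022
```

Call:
carry_out --steps '[[[0,0,0],0.1,1],[[0,0,0],0.2,1],[[0,0,0],0.2,1]]'

```text
time: 15.2
tool_pos: [0.4763, 0.1255, 0.2648]
ee_rot: [3.14, 0.001, 2.067]
wrist_force: [-4.8, -2.2, 5.6]
width: 0.0136
finger_force: 30.0
```

```bash
python3 o.py
```

```text
time 15.2
tool_pos [0.4763 0.1255 0.2648]
ee_rot [3.1401e+00 6.0000e-04 2.0667e+00]
wrist_force [-4.8272 -2.1677  5.553 ]
wrist_torque [-0.7418  1.0618  0.1584]
width 0.0136
finger_force 30.0307
```

At the start angle with torque rising, so the pin is home. I'll open gently and retreat upward.

Call:
carry_out --steps '[[[0,0,0],0.1,1],[[0,0,0],0.1,1],[[0,0,0],0.1,0.3],[[0,0,0],0.1,0],[[0,0,0],0.1,-0.2],[[0,0,0],0.1,-0.2],[[0,0,0],0.1,-0.2],[[0,0,0],0.1,-0.2],[[0,0,-0.03],0.1,-0.2],[[0,0,-0.06],0.1,-0.2]]'

```text
time: 16.45
tool_pos: [0.4759, 0.1254, 0.3241]
ee_rot: [-3.141, -0.0, 2.048]
wrist_force: [0.3, 0.1, -0.2]
width: 0.0563
finger_force: 0.0
```

Call:
carry_out --steps '[[[0,0,-0.04],0,-0.2],[[0,0,-0.06],0,-0.2],[[0,0,-0.06],0,-0.2],[[0,0,-0.06],0,-0.2]]'

```text
time: 16.95
tool_pos: [0.476, 0.1254, 0.3825]
ee_rot: [-3.14, -0.0, 2.048]
wrist_force: [1.6, -0.1, -0.7]
width: 0.0563
finger_force: 0.0
```

```bash
python3 o.py
python3 - <<'E'
from h import *
from bench import robot
w=robot.snapshot("side")
X,c,p=world(w,.29,.345,(290,355,150,230));m=(c.max(1)<50)&(np.hypot(*(X[:,:2]-[.476,.125]).T)<.045);X=X[m]
print(len(X),X[:,2].max(),cv2.minAreaRect(X[:,:2].astype(np.float32)))
cv2.imwrite("pics/s5.png",cv2.convertScaleAbs(cv2.resize(w["image"][160:300,265:365,::-1],None,fx=4,fy=4,interpolation=cv2.INTER_CUBIC),alpha=1.5,beta=10))
E
```

```text
time 16.95
tool_pos [0.476  0.1254 0.3825]
ee_rot [-3.1399e+00 -5.0000e-04  2.0481e+00]
wrist_force [ 1.6295 -0.1203 -0.6524]
wrist_torque [-0.0077 -0.1082  0.0402]
width 0.0563
finger_force 0.0
326 0.33381501696954796 ((0.4742107689380646, 0.129317507147789), (0.01451113261282444, 0.062224678695201874), 29.383962631225586)
```

View pics/s5.png

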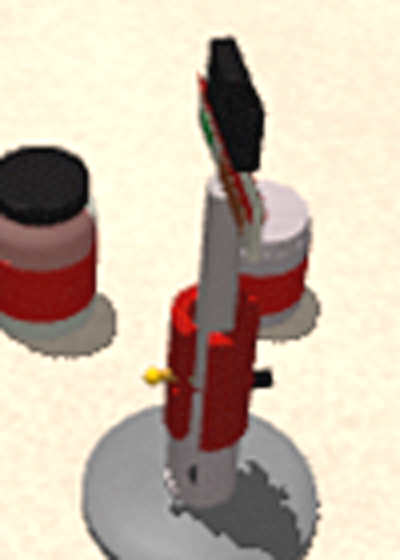

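The pin (yellow tip at (152,376)) points out through the collar's notch. The bar is back at its locked angle (29.4° against 30.0° before), about 88 mm higher, and the gripper is clear.

```bash
python3 -c "
from bench import robot
print(robot.close_job())"
```

```text
the job is handed in; nothing more can be done
None
```

The job is handed in: the section is raised about 88 mm with the pin home in the collar's notch and the gripper clear; probing torque peaked at 0.45 N m (roughly 20 N at the pin), the arm never went near the tray, tin or jar, and no verdict was shown.

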